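# Find the full core bottle by its weight and tip it loose

## Task

Two of the three identical sample bottles hold only small rock chips and one holds a whole rock core: find the heaviest by feeling its weight in the gripper. Turn only that bottle upside down in the air to loosen its core, then stand it upright, wholly on the white glass pane of the wooden inspection box. Do not drop any bottle; leave the other two standing upright in the steel tray, and leave everything else where it is.

Things in the scene. Friction and masses are not known exactly. Their poses are not given: they have to be found in the camera images.
- bottle_a: closed opaque white plastic bottle, grey cap, upright in the tray; all three look alike. Square body 56 by 56 mm, 92 mm high, sides along its x and y, then neck and 48 mm cap, 116 mm overall. Origin: centre of underside, z up. Grip flat across two sides about 50 mm up, 40 to 60 N. One loose rock core inside shifts by 5 to 55 mm when it is turned.
- bottle_b: closed opaque white plastic bottle, grey cap, upright in the tray; all three look alike. Square body 56 by 56 mm, 92 mm high, sides along its x and y, then neck and 48 mm cap, 116 mm overall. Origin: centre of underside, z up. Grip flat across two sides about 50 mm up, 40 to 60 N. One bottle weighs 370 to 450 g in all, the other two 130 to 230 g each; which one cannot be seen and varies.
- bottle_c: closed opaque white plastic bottle, grey cap, upright in the tray; all three look alike. Square body 56 by 56 mm, 92 mm high, sides along its x and y, then neck and 48 mm cap, 116 mm overall. Origin: centre of underside, z up. Grip flat across two sides about 50 mm up, 40 to 60 N. One loose rock core inside shifts by 5 to 55 mm when it is turned.
- tray: fixed shallow steel tray, 130 mm (x) by 400 mm (y), floor 5 mm above the table, rim 22 mm high and 5 mm thick. Origin at the centre of its underside on the table, z up. The three bottles stand in a row along its y axis, about 130 mm apart and square to it within about 9 degrees, with a thin steel probe along the floor on its +x side.
- board: fixed wooden seed-inspection box, 260 mm (x) by 340 mm (y) by 100 mm high, closed, with a drawer front and a wooden knob on its -x face (not used). Origin at the centre of its underside on the table, z up.
- pane (a point): centre of the top face of the white glass pane set in the top of the inspection box, 102 mm above the table; axes as the box. The pane is 140 mm (x) by 160 mm (y) and stands 2 mm above the wood. It lies towards the -y end of the box top.
- dish: bystander: shallow glass dish, 70 mm in diameter, 16 mm high, on the box top beyond the +y edge of the pane. Origin under its centre.
- probe: bystander: steel probe rod, 8 mm thick, about 190 mm long, lying along y on the tray floor behind the bottles (+x side). Origin on its underside at mid-length.
- seed_jar: bystander: amber glass jar with an orange lid, 80 mm in diameter, 110 mm high, on the table beyond the tray. Origin under its centre.
- lens: bystander: hand lens, 72 mm round rim with a black handle towards its -y, about 160 mm long, lying on the table. Origin under the centre of its rim.

How it is judged:
On the way:
1. the heaviest bottle, held in the fingers clear of everything, is turned upside down (at least 120 degrees from upright) while the two lighter ones stand in the tray (((angle between bottle_a's own z axis and vertical above 2.1 rad and height (world z) of bottle_a above 0.06 m and contact force between bottle_a and the fingers above 0.3 N and contact force between bottle_b and tray between 0.4 and 2.8 N and angle between each of bottle_b, bottle_c's own z axis and vertical below 0.15 rad and contact force between bottle_c and tray between 0.4 and 2.8 N) or (angle between bottle_b's own z axis and vertical above 2.1 rad and height (world z) of bottle_b above 0.06 m and contact force between bottle_b and the fingers above 0.3 N and contact force between bottle_a and tray between 0.4 and 2.8 N and angle between each of bottle_a, bottle_c's own z axis and vertical below 0.15 rad and contact force between bottle_c and tray between 0.4 and 2.8 N) or (angle between bottle_c's own z axis and vertical above 2.1 rad and height (world z) of bottle_c above 0.06 m and contact force between bottle_c and the fingers above 0.3 N and contact force between bottle_a and tray between 0.4 and 2.8 N and angle between each of bottle_a, bottle_b's own z axis and vertical below 0.15 rad and contact force between bottle_b and tray between 0.4 and 2.8 N))), for 0.2 s.
At the end, for the whole second after the job is handed in: The heaviest bottle stands upright (within 0.1 rad) and at rest with its whole foot on the glass pane (its centre within 45 mm in x and 55 mm in y of the pane's centre, in the box's axes); the two lighter bottles stand upright and at rest on the tray floor; the fingers touch nothing (((contact force between bottle_a and board above 3 N and angle between bottle_a's own z axis and vertical below 0.1 rad and linear speed of each of bottle_a, bottle_b, bottle_c below 0.03 m/s and x of bottle_a in the frame of pane between -0.045 and 0.045 m and y of bottle_a in the frame of pane between -0.055 and 0.055 m and contact force between bottle_b and tray between 0.4 and 2.8 N and angle between each of bottle_b, bottle_c's own z axis and vertical below 0.15 rad and contact force between bottle_c and tray between 0.4 and 2.8 N) or (contact force between bottle_b and board above 3 N and angle between bottle_b's own z axis and vertical below 0.1 rad and linear speed of each of bottle_b, bottle_a, bottle_c below 0.03 m/s and x of bottle_b in the frame of pane between -0.045 and 0.045 m and y of bottle_b in the frame of pane between -0.055 and 0.055 m and contact force between bottle_a and tray between 0.4 and 2.8 N and angle between each of bottle_a, bottle_c's own z axis and vertical below 0.15 rad and contact force between bottle_c and tray between 0.4 and 2.8 N) or (contact force between bottle_c and board above 3 N and angle between bottle_c's own z axis and vertical below 0.1 rad and linear speed of each of bottle_c, bottle_a, bottle_b below 0.03 m/s and x of bottle_c in the frame of pane between -0.045 and 0.045 m and y of bottle_c in the frame of pane between -0.055 and 0.055 m and contact force between bottle_a and tray between 0.4 and 2.8 N and angle between each of bottle_a, bottle_b's own z axis and vertical below 0.15 rad and contact force between bottle_b and tray between 0.4 and 2.8 N))).
It fails at once if a bottle other than the heaviest is tipped more than 70 degrees while the heaviest stands on the tray or the box ((angle between bottle_a's own z axis and vertical above 1.2 rad and (contact force between any of bottle_b, bottle_c and tray above 3.2 N or contact force between any of bottle_b, bottle_c and board above 3.2 N)) or (angle between bottle_b's own z axis and vertical above 1.2 rad and (contact force between any of bottle_a, bottle_c and tray above 3.2 N or contact force between any of bottle_a, bottle_c and board above 3.2 N)) or (angle between bottle_c's own z axis and vertical above 1.2 rad and (contact force between any of bottle_a, bottle_b and tray above 3.2 N or contact force between any of bottle_a, bottle_b and board above 3.2 N))).
It fails at once if a bottle is dropped: it moves faster than 0.5 m/s without the fingers touching it (a fall of more than about 13 mm) ((linear speed of bottle_a above 0.5 m/s and contact force between bottle_a and the fingers below 0.02 N) or (linear speed of bottle_b above 0.5 m/s and contact force between bottle_b and the fingers below 0.02 N) or (linear speed of bottle_c above 0.5 m/s and contact force between bottle_c and the fingers below 0.02 N)).
It fails at once if the dish, probe, seed jar or hand lens is moved more than 30 mm (distance of any of dish, probe, seed_jar, lens from where it was at the start of the episode above 0.03 m).
It also fails if it takes over 72 s, if anything falls off the work surface, if the arm or the gripper's body presses on something with over 40 N, if the wrist force passes 120 N, or if a joint passes its speed limit or range.

## Robot

A 6-joint arm with a two-finger parallel gripper is mounted at the origin on the work surface. World frame = base frame: x ahead of the robot, y to its left, z up, the work surface at z = 0. Lengths are in m, angles in rad, forces in N, time in s.
With the tool pointing down it reaches from about 0.35 to 0.975 m from the base axis. Payload 7.1 kg.
Tool frame: the origin (TCP) lies midway between the tips of the shut fingers; the grasp point (between the pads) lies 19 mm behind it; z points along the fingers, x is the direction in which the jaws open and shut, and the axes are right-handed (so a half turn about z gives the same grasp; the last joint's range is limited). The gripper opens to 88 mm and grips with 3 to 60 N. Pads are 20 mm wide; open, the fingers measure 115 mm over their backs; the gripper's body (75 mm by 178 mm) begins 61 mm behind the grasp point.
Start: joints at [-1.261, 0.423, 1.63, -0, 1.089, -0.019], TCP at [0.202, -0.591, 0.223] pointing down, gripper open.
Joint ranges: [-3, 3], [-0.9, 2.11], [0.09, 2.58], [-1.31, 4.45], [0.11, 2.69], [-2.54, 2.54]. Speed limits (rad/s): [2.39, 2.39, 3.01, 3.14, 3.14, 3.14].

## Interface

Orientations are given as a unit quaternion [w, x, y, z].
In Python, from station import move_pose, movel, movej, command_gripper, wait, inverse_kinematics, read_camera, camera_info, MotionError, job_done, get_time, get_joint_pos, get_qvel, get_effort, get_tcp_pos, get_ee_rot, get_ft_force, get_ft_torque, get_grip_width gives the robot as it stands. Calls block until the motion is done:
- move_pose(position, orientation): joint-space move of the TCP to a pose.
- movel(position, frame=None, v=0.15, until_force=None): straight line of the TCP; frame=None keeps the orientation; v is the mean speed in m/s. With until_force (N) it stops when the force on the tool has changed by that much, and returns True; else False.
- movej(angles): joint-space move.
- command_gripper(opening): opening from 0.0 (shut) to 1.0 (fully open); the grip force is fixed at half the most; returns when the fingers have stopped.
- wait(seconds).
- inverse_kinematics(position, orientation): joint angles nearest the present ones, or None.
- read_camera(name): name is "scene" or "side" or "wrist"; returns the picture (420x560x3 uint8, red, green, blue); there is no depth.
- camera_info(name): a dict with "intrinsics" (3x3 intrinsics, pixels), "T" (4x4, takes a point from camera to world coordinates); the wrist camera has in their place "tool_from_camera" (4x4, takes a point from camera to tool coordinates, whose origin is the TCP and whose axes are the tool frame's). Camera axes: x right, y up, looking along -z (the intrinsics and any distortion apply to the point x, -y, -z); pixel columns grow to the right and rows downward; lengths in m; the calibration is good to about 2 mm. A picture is of the moment at which its call begins: read the wrist's pose just before it. camera_info takes no time and is no camera call.
A pose or a line that the arm cannot do raises MotionError and nothing moves.
- job_done(): hands the job in, once; it reports no verdict.
Readings, each from a call of its own:
- get_time(): time.
- get_joint_pos(): joint angles.
- get_qvel(): joint speeds.
- get_effort(): joint torques, N m.
- get_tcp_pos(): TCP position.
- get_ee_rot(): TCP orientation.
- get_ft_force(): force on the tool from outside, world axes, zero at the start.
- get_ft_torque(): the same for the moment, N m.
- get_grip_width(): opening from 0.0 (shut) to 1.0 (fully open).
Only numpy, scipy, OpenCV 4.12 (cv2) and the standard library are available. Lean on these libraries where they do the work, as an engineer would, in place of code of your own. Each camera call takes 0.05 s, during which the arm holds its last target.

## Working session

There is one attempt and no reset: what is moved stays moved. The work goes in short steps, each a Python script; the robot and the scene stay as the last script left them, time stands still between calls to the robot, and variables do not carry over. Pictures are saved under pics/ and viewed, and the job is handed in when it is done.

```bash
ls; mkdir -p pics; python3 - <<'E'
from station import *
import cv2
for n in ["scene","side","wrist"]:
    im=read_camera(n); cv2.imwrite(f"pics/{n}0.png",im[:,:,::-1]); print(n,camera_info(n))
print(get_time(),get_tcp_pos(),get_ee_rot(),get_ft_force(),get_ft_torque())
E
```

```text
pics
scene {'intrinsics': array([[392.82182866,   0.        , 277.78209764],
       [  0.        , 392.82182866, 211.27896678],
       [  0.        ,   0.        ,   1.        ]]), 'T': array([[ 0.65437784, -0.64278278,  0.39827118,  1.01356125],
       [ 0.75606298,  0.54741215, -0.35875997, -0.28516652],
       [ 0.01258624,  0.53588267,  0.84419864,  0.91909279],
       [ 0.        ,  0.        ,  0.        ,  1.        ]])}
side {'intrinsics': array([[450.27285469,   0.        , 282.10982527],
       [  0.        , 450.27285469, 212.22405096],
       [  0.        ,   0.        ,   1.        ]]), 'T': array([[-0.69799199,  0.55507995, -0.45243058,  0.04211903],
       [-0.71594238, -0.52742901,  0.45743322,  0.65187466],
       [ 0.015287  ,  0.64319895,  0.76554648,  1.05705704],
       [ 0.        ,  0.        ,  0.        ,  1.        ]])}
wrist {'intrinsics': array([[312.22575018,   0.        , 281.36333901],
       [  0.        , 312.22575018, 210.32946778],
       [  0.        ,   0.        ,   1.        ]]), 'tool_from_camera': array([[ 9.99999623e-01, -8.58461648e-04, -1.27802884e-04,
         1.23550272e-03],
       [-8.61758237e-04, -9.64554363e-01, -2.63882812e-01,
        -7.16304299e-02],
       [ 1.03260444e-04,  2.63882823e-01, -9.64554739e-01,
        -1.61532012e-01],
       [ 0.00000000e+00,  0.00000000e+00,  0.00000000e+00,
         1.00000000e+00]])}
0.15 [ 0.2017201  -0.59111884  0.22208099] [-3.46583307e-04  8.13308435e-01 -5.81832490e-01 -4.71836596e-04] [-0.4028141   0.45870436  0.27337188] [ 0.0052103  -0.00798389  0.00540644]
```

View pics/scene0.png

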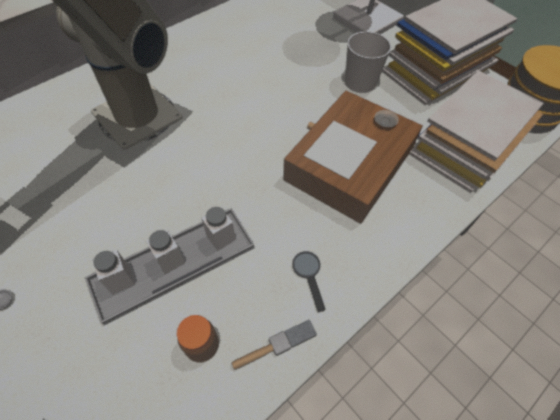

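View pics/side0.png

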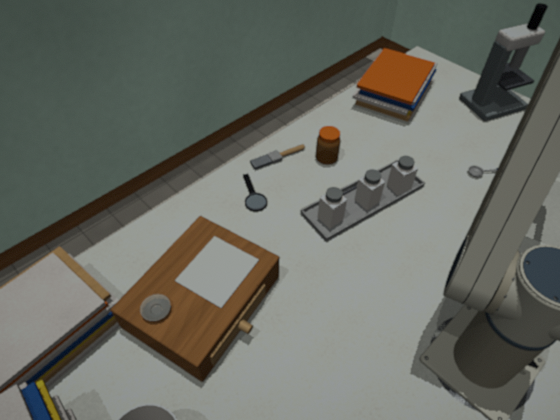

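View pics/wrist0.png

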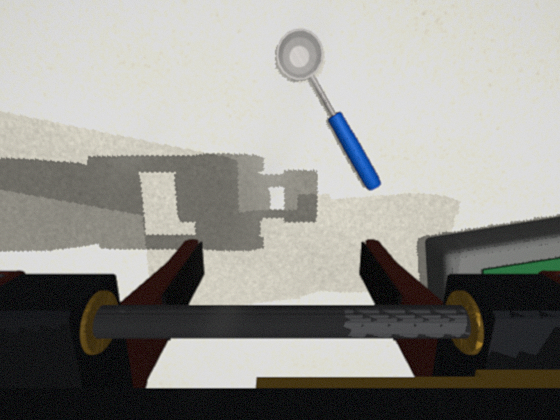

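The scene shows three bottle caps at about (108,262), (162,240) and (216,215), with the pane around (341,150). The side view shows caps at about (335,195), (373,177) and (406,162), with the pane around (217,270). I'll zoom in to get exact pixels.

```bash
cat > h.py <<'E'
import numpy as np, cv2
from station import *
def ray(info,uv,T=None):
    K=info['intrinsics'];T=info['T'] if T is None else T
    d=np.array([(uv[0]-K[0,2])/K[0,0],-(uv[1]-K[1,2])/K[1,1],-1.])
    return T[:3,3],T[:3,:3]@d
def onz(info,uv,z,T=None):
    o,d=ray(info,uv,T); return o+d*(z-o[2])/d[2]
def tri(r1,r2):
    A=[];b=[]
    M=np.zeros((3,3));v=np.zeros(3)
    for o,d in (r1,r2):
        d=d/np.linalg.norm(d);P=np.eye(3)-np.outer(d,d);M+=P;v+=P@o
    return np.linalg.solve(M,v)
E
python3 - <<'E'
from h import *
s=cv2.imread("pics/scene0.png");w=cv2.imread("pics/side0.png")
cv2.imwrite("pics/z1.png",cv2.resize(s[195:325,75:265],None,fx=4,fy=4,interpolation=cv2.INTER_CUBIC))
cv2.imwrite("pics/z2.png",cv2.resize(w[145:245,295:435],None,fx=5,fy=5,interpolation=cv2.INTER_CUBIC))
# pane masks
for n,im,box in (("scene",s,(300,115,382,182)),("side",w,(168,230,265,310))):
    x0,y0,x1,y1=box;c=im[y0:y1,x0:x1].astype(int)
    m=((c.max(2)-c.min(2)<40)&(c.min(2)>120)).astype(np.uint8)
    k,lab,st,ce=cv2.connectedComponentsWithStats(m);i=1+st[1:,4].argmax()
    cs,_=cv2.findContours((lab==i).astype(np.uint8),cv2.RETR_EXTERNAL,cv2.CHAIN_APPROX_NONE)
    q=cv2.approxPolyDP(cv2.convexHull(max(cs,key=cv2.contourArea)),4,True)[:,0]+[x0,y0]
    P=np.array([onz(camera_info(n),p,.102) for p in q]);print(n,q.tolist(),P.round(3).tolist(),P.mean(0))
    if len(P)==4: print(np.linalg.norm(P-np.roll(P,-1,0),axis=1))
E
```

```text
scene [[333, 121], [375, 141], [348, 178], [305, 155]] [[0.498, 0.386, 0.102], [0.628, 0.421, 0.102], [0.669, 0.269, 0.102], [0.539, 0.237, 0.102]] [0.58362539 0.3281291  0.102     ]
[0.13508538 0.15708571 0.13391899 0.1549781 ]
side [[213, 237], [257, 259], [221, 306], [176, 280]] [[0.671, 0.273, 0.102], [0.539, 0.236, 0.102], [0.499, 0.387, 0.102], [0.63, 0.421, 0.102]] [0.58498793 0.32922339 0.102     ]
[0.13696804 0.15569287 0.13552561 0.15335353]
```

```bash
python3 - <<'E'
from h import *
s=cv2.imread("pics/scene0.png");w=cv2.imread("pics/side0.png")
g=[(s,"scene",[(106,262),(161,240),(216,215)]),(w,"side",[(406,162),(373,176),(335,195)])]
for im,n,l in g:
    print(n,[onz(camera_info(n),p,.121).round(3).tolist() for p in l])
E
```

```text
scene [[0.491, -0.322, 0.121], [0.523, -0.201, 0.121], [0.549, -0.065, 0.121]]
side [[0.48, -0.316, 0.121], [0.511, -0.197, 0.121], [0.538, -0.059, 0.121]]
```

View pics/z1.png

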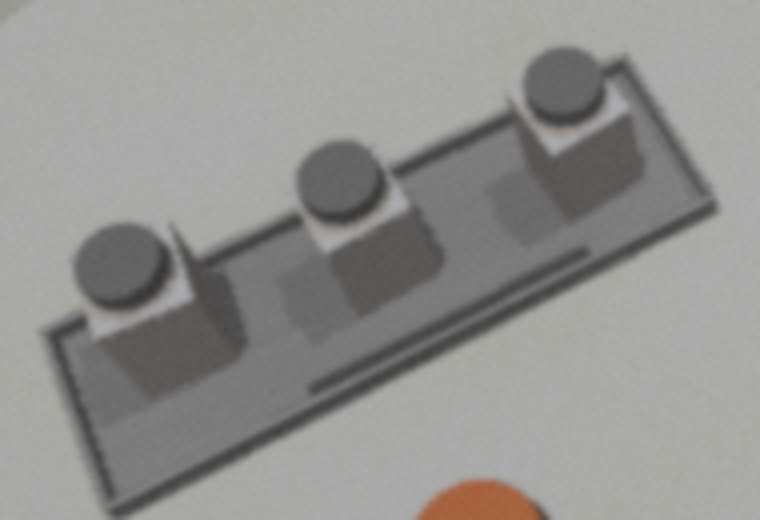

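View pics/z2.png

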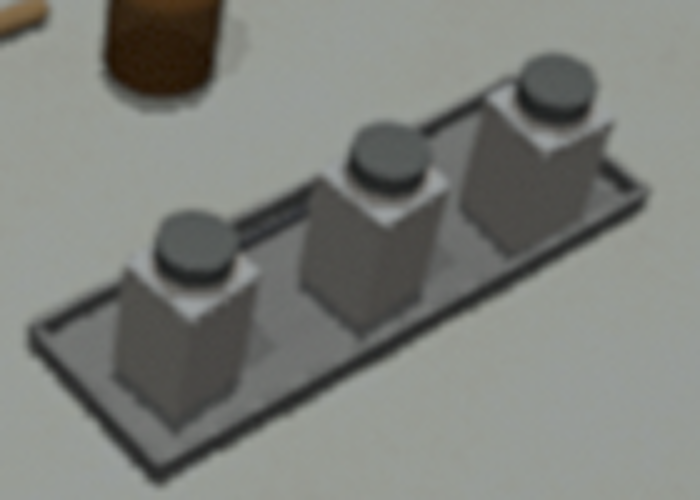

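View pics/w1.png

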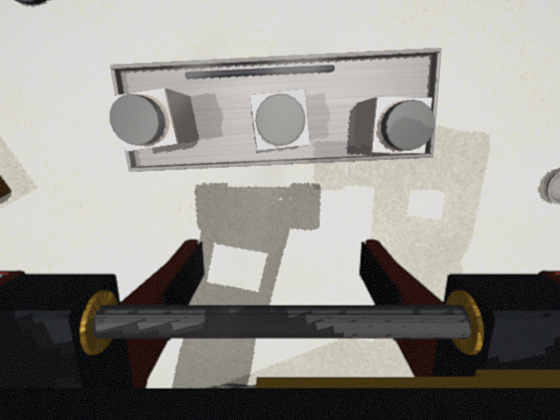

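The wrist view shows the tray along the top. The caps are at about (138,120), (281,119) and (408,125), and the probe is along the far rim at row 71.

```bash
python3 - <<'E'
from h import *
im=cv2.imread("pics/w1.png")
cv2.imwrite("pics/w1z.png",cv2.resize(im[40:180,100:450],None,fx=2.28,fy=2.28,interpolation=cv2.INTER_CUBIC))
cv2.imwrite("pics/w1a.png",cv2.resize(np.hstack([im[80:165,95:205],im[80:165,235:325],im[80:165,340:440]]),None,fx=2.6,fy=5.2/2,interpolation=cv2.INTER_CUBIC))
E
```

```text
(no output)
```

View pics/w1z.png

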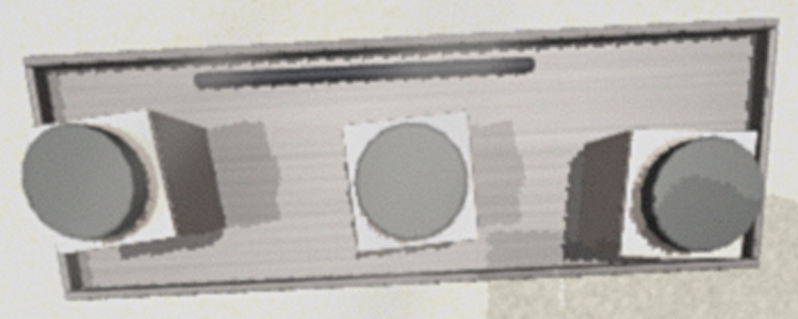

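View pics/w1a.png

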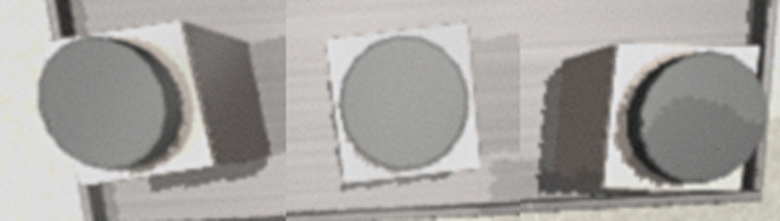

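```bash
python3 - <<'E'
from h import *
from scipy.spatial.transform import Rotation as R
a=np.load("w1.npy");T=np.eye(4);T[:3,3]=a[:3];T[:3,:3]=R.from_quat(a[3:],scalar_first=True).as_matrix()
i=camera_info("wrist");T=T@i['tool_from_camera']
f=lambda p,z:onz(i,(100+(p[0]+.5)/2.28-.5,40+(p[1]+.5)/2.28-.5),z,T)
B={"L":[(82,181),(35,127),(149,111),(177,236),(62,253)],"M":[(411,181),(345,126),(468,112),(478,238),(357,250)],"R":[(707,194),(632,131),(756,131),(756,253),(622,256)]}
for k,v in B.items():
    c=f(v[0],.121);s=np.array([f(p,.097) for p in v[1:]])
    e=np.roll(s,-1,0)-s
    an=np.degrees(np.arctan2(e[:,1],e[:,0]))
    print(k,c.round(4),s.mean(0).round(4),np.linalg.norm(e,axis=1).round(4),((an+45)%90-45).round(1))
t=np.array([f(p,.022) for p in [(25,58),(777,20),(757,266),(67,298)]])
e=np.roll(t,-1,0)-t;print(t.mean(0),np.linalg.norm(e,axis=1),np.degrees(np.arctan2(e[:,1],e[:,0])))
E
```

```text
L [ 0.5462 -0.0684  0.121 ] [ 0.5457 -0.0682  0.097 ] [0.0515 0.0544 0.0544 0.0551] [-5.4 -4.7 -4.6 -7.8]
M [ 0.5158 -0.2027  0.121 ] [ 0.5153 -0.203   0.097 ] [0.0546 0.0547 0.0561 0.0542] [-6.7 -6.8 -7.2 -8.4]
R [ 0.4831 -0.3231  0.121 ] [ 0.4825 -0.3255  0.097 ] [0.055  0.0537 0.062  0.0547] [-12.8  -5.5 -11.5 -13. ]
[ 0.52609865 -0.20115997  0.022     ] [0.39586361 0.12738636 0.39570808 0.12728871] [-100.1137891   169.80341467   79.87209134  -10.12663356]
```

```bash
cat >> h.py <<'E'
from scipy.spatial.transform import Rotation as R
BT={"L":(.546,-.0683,-5.2),"M":(.5155,-.2028,-7.2),"R":(.4828,-.324,-12.5)}
def ori(yaw,t,roll=0):
    y=np.radians(yaw);t=np.radians(t)
    z=np.array([np.cos(y)*np.cos(t),np.sin(y)*np.cos(t),-np.sin(t)])
    x=np.array([np.sin(y),-np.cos(y),0]);yy=np.cross(z,x)
    M=np.c_[x,yy,z]@R.from_euler('z',roll,degrees=True).as_matrix()
    return R.from_matrix(M).as_quat(scalar_first=True),z
def pose(g,yaw,t,back=0,roll=0):
    q,z=ori(yaw,t,roll); return np.array(g)+(.019-back)*z,q
E
python3 - <<'E'
from h import *
for t in (15,25,35):
    for roll in (0,180):
        for k,(x,y,w) in BT.items():
            for b in (0,.12):
                p,q=pose([x,y,.063],w,t,b,roll);s=inverse_kinematics(p,q)
                print(t,roll,k,b,None if s is None else np.round(s,2))
for yaw in (-30,0,15,30,60):
  for g,t in (([.584,.329,.165],25),([.5,0,.35],0),([.55,0.1,.4],0)):
    for roll in(0,180):
        s=inverse_kinematics(*pose(g,yaw,t,0,roll));print(yaw,g,t,roll,None if s is None else np.round(s,2))
E
```

```text
15 0 L 0 [-0.2   1.09  2.38  3.03  1.64 -1.61]
15 0 L 0.12 None
15 0 M 0 [-0.66  1.06  2.34  2.63  1.54 -1.7 ]
15 0 M 0.12 [-0.96  1.15  2.54  2.34  1.69 -1.97]
15 0 R 0 [-0.94  1.02  2.26  2.44  1.41 -1.66]
15 0 R 0.12 [-1.24  1.02  2.44  2.17  1.48 -1.84]
15 180 L 0 [-0.2   1.09  2.38  3.03  1.64  1.53]
15 180 L 0.12 None
15 180 M 0 [-0.66  1.06  2.34  2.63  1.54  1.44]
15 180 M 0.12 [-0.96  1.15  2.54  2.34  1.69  1.17]
15 180 R 0 [-0.94  1.02  2.26  2.44  1.41  1.48]
15 180 R 0.12 [-1.24  1.02  2.44  2.17  1.48  1.3 ]
25 0 L 0 [-0.2   0.93  2.39  3.04  1.32 -1.59]
25 0 L 0.12 None
25 0 M 0 [-0.63  0.91  2.36  2.66  1.25 -1.64]
25 0 M 0.12 [-0.87  0.86  2.57  2.46  1.36 -1.77]
25 0 R 0 [-0.9   0.88  2.28  2.46  1.15 -1.58]
25 0 R 0.12 [-1.16  0.78  2.46  2.24  1.2  -1.66]
25 180 L 0 [-0.2   0.93  2.39  3.04  1.32  1.55]
25 180 L 0.12 None
25 180 M 0 [-0.63  0.91  2.36  2.66  1.25  1.5 ]
25 180 M 0.12 [-0.87  0.86  2.57  2.46  1.36  1.37]
25 180 R 0 [-0.9   0.88  2.28  2.46  1.15  1.56]
25 180 R 0.12 [-1.16  0.78  2.46  2.24  1.2   1.48]
35 0 L 0 [-0.19  0.78  2.38  3.04  0.97 -1.5
[... 1533 characters left out ...]
1 -1.55]
30 [0.584, 0.329, 0.165] 25 180 [0.48 0.62 2.2  3.08 0.81 1.59]
30 [0.5, 0, 0.35] 0 0 [-0.57  0.38  2.44  2.03  1.43 -1.29]
30 [0.5, 0, 0.35] 0 180 [-0.57  0.38  2.44  2.03  1.43  1.85]
30 [0.55, 0.1, 0.4] 0 0 [-0.19  0.23  2.39  2.36  1.19 -1.22]
30 [0.55, 0.1, 0.4] 0 180 [-0.19  0.23  2.39  2.36  1.19  1.93]
60 [0.584, 0.329, 0.165] 25 0 [ 0.19  0.64  2.08  2.07  0.89 -1.17]
60 [0.584, 0.329, 0.165] 25 180 [0.19 0.64 2.08 2.07 0.89 1.97]
60 [0.5, 0, 0.35] 0 0 [-0.64  0.49  2.14  1.47  1.63 -1.06]
60 [0.5, 0, 0.35] 0 180 [-0.64  0.49  2.14  1.47  1.63  2.08]
60 [0.55, 0.1, 0.4] 0 0 [-0.39  0.38  2.13  1.68  1.49 -0.94]
60 [0.55, 0.1, 0.4] 0 180 [-0.39  0.38  2.13  1.68  1.49  2.2 ]
```

```bash
cat >> h.py <<'E'
TILT=35
def ft(n=12):
    a=[]
    for _ in range(n):
        a.append(np.r_[get_ft_force(),get_ft_torque()]); wait(.02)
    return np.mean(a,0)
def snap(cam,name):
    im=read_camera(cam);cv2.imwrite(f"pics/{name}.png",im[:,:,::-1])
E
python3 - <<'E'
from h import *
x,y,w=BT["M"]
p=get_tcp_pos();movel([p[0],p[1],.38],v=.25)
P,q=pose([x,y,.063],w,TILT)
up=P+[0,0,.2]
print(inverse_kinematics(up,q))
move_pose(up,q)
print(get_joint_pos(),get_time())
snap("wrist","m1");snap("side","m1s")
E
```

```text
[-0.59070249  0.18388327  2.32248592  2.16649784  0.45983087 -0.92780878]
[-0.59055747  0.18416316  2.32209978  2.16591708  0.46006576 -0.92726527] 4.4917
```

View pics/m1.png

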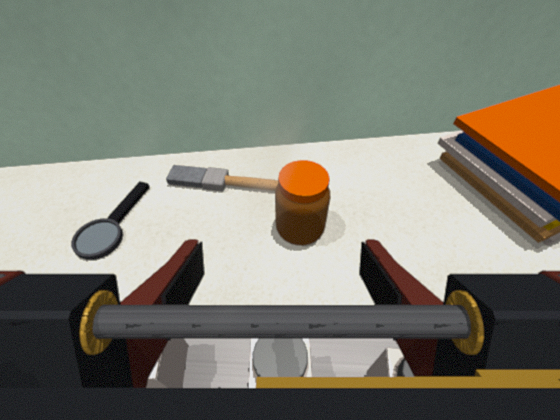

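View pics/m1s.png

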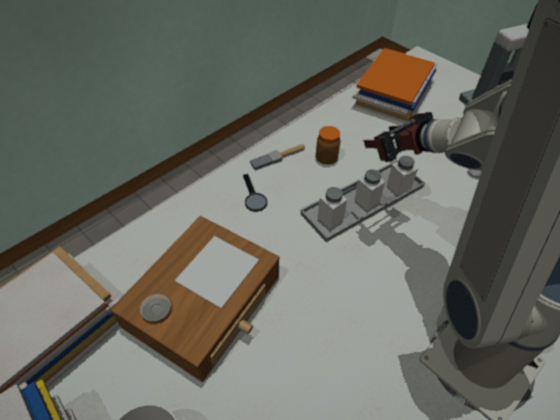

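The wrist view shows the middle cap at about (281,355), centred between the fingers, and nothing is in the way. I'll descend, grip and weigh it.

```bash
python3 - <<'E'
from h import *
x,y,w=BT["M"]
P,q=pose([x,y,.063],w,TILT)
movel(P+[0,0,.02],v=.15)
wait(.2)
f0=ft();print(f0.round(2))
print(movel(P,v=.06,until_force=6))
print(get_tcp_pos()-P,ft(4).round(2),get_time())
command_gripper(0.55)
command_gripper(0.0)
print("w",get_grip_width(),get_time())
movel(P+[0,0,.02],v=.05);wait(.2)
f1=ft();print(f1.round(2),"diff",(f1-f0).round(3),get_grip_width(),get_time())
snap("wrist","m2");snap("scene","m2s")
E
```

```text
[-0.09  0.16  0.19  0.08  0.32 -0.01]
False
[-0.00018612  0.00014968 -0.00049279] [-0.2   0.03 -0.45  0.07  0.32 -0.01] 6.8917
w 0.6346388457478634 7.7083
[ 0.   -0.05 -1.41  0.08  0.51 -0.01] diff [ 0.096 -0.212 -1.6    0.005  0.194 -0.002] 0.6323550487179647 8.6583
```

View pics/m2.png

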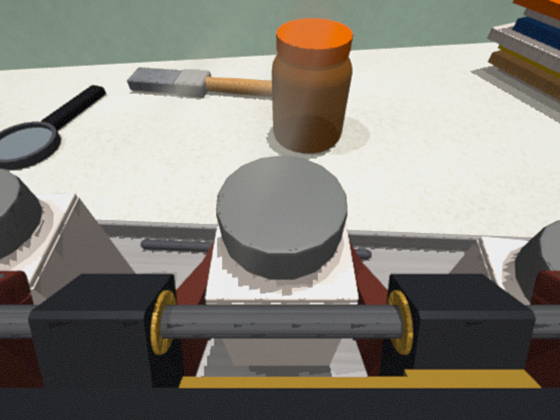

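View pics/m2s.png

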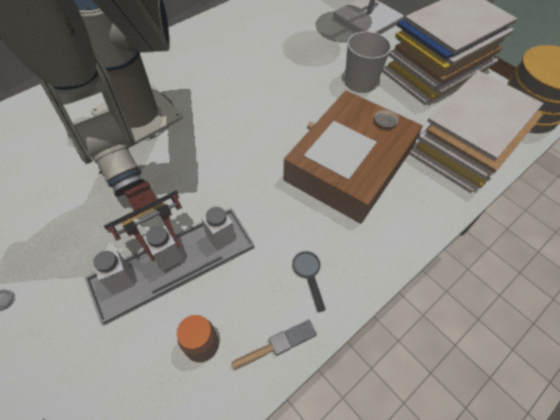

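The pads hold the middle bottle squarely (width 55.6 mm). It weighs about 1.6 N, so it is light. I'll set it back and weigh L.

```bash
python3 - <<'E'
from h import *
x,y,w=BT["M"]
P,q=pose([x,y,.063],w,TILT)
movel(P,v=.05)
command_gripper(1.0)
movel(P+[0,0,.11],v=.15)
snap("wrist","m3")
x,y,w=BT["L"]
P,q=pose([x,y,.063],w,TILT)
move_pose(P+[0,0,.11],q)
movel(P+[0,0,.02],v=.15)
wait(.2)
f0=ft();print(f0.round(2))
print(movel(P,v=.06,until_force=6))
command_gripper(0.0)
print("w",get_grip_width(),get_time())
movel(P+[0,0,.02],v=.05);wait(.2)
f1=ft();print(f1.round(2),"diff",(f1-f0).round(3),get_grip_width(),get_time())
snap("wrist","l2");snap("scene","l2s")
E
```

```text
[ 0.05 -0.04  0.04  0.06  0.34 -0.01]
False
w 0.6363292844666791 13.7583
[-0.02 -0.03 -1.98  0.09  0.61  0.  ] diff [-0.064  0.006 -2.025  0.03   0.276  0.009] 0.6383151777958007 14.7083
```

View pics/l2.png

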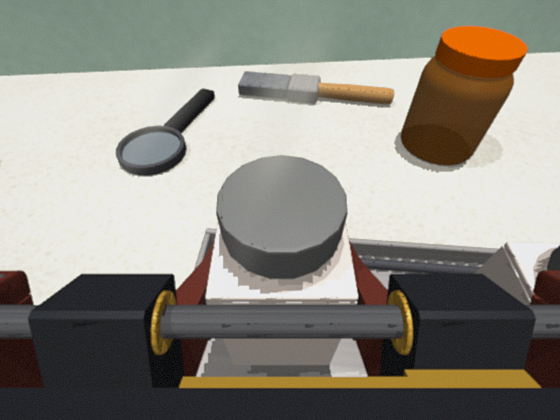

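View pics/l2s.png

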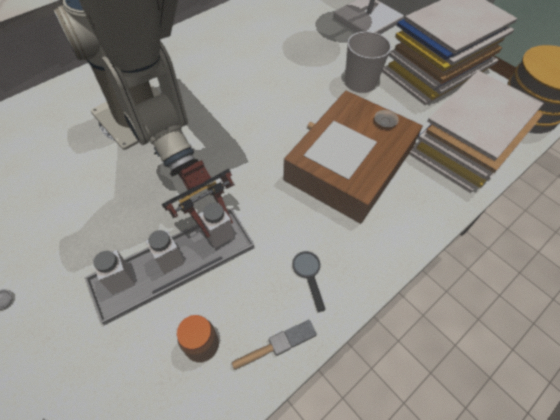

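L is held square at about 2.03 N, also light. M stands upright again at (160,241). Putting L back and weighing R.

```bash
python3 - <<'E'
from h import *
x,y,w=BT["L"]
P,q=pose([x,y,.063],w,TILT)
movel(P,v=.05)
command_gripper(1.0)
movel(P+[0,0,.12],v=.15)
x,y,w=BT["R"]
P,q=pose([x,y,.063],w,TILT)
move_pose(P+[0,0,.12],q)
movel(P+[0,0,.02],v=.15)
wait(.2)
f0=ft();print(f0.round(2))
print(movel(P,v=.06,until_force=6))
command_gripper(0.0)
print("w",get_grip_width(),get_time())
movel(P+[0,0,.02],v=.05);wait(.2)
f1=ft();print(f1.round(2),"diff",(f1-f0).round(3),get_grip_width(),get_time())
snap("wrist","r2");snap("scene","r2s")
E
```

```text
[ 0.06 -0.17  0.11  0.12  0.35 -0.  ]
False
w 0.6395298841243469 20.3
[-0.06 -0.01 -4.28  0.24  0.89  0.01] diff [-0.124  0.163 -4.381  0.123  0.543  0.017] 0.6374366762941305 21.25
```

View pics/r2.png

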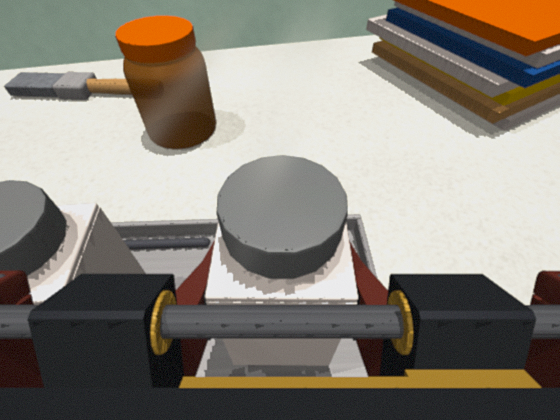

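View pics/r2s.png

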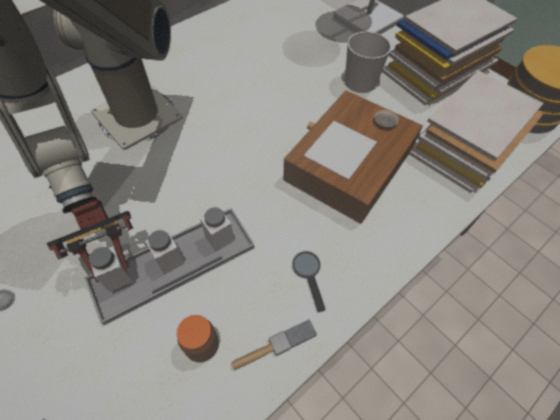

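R weighs about 4.38 N, so it is the heavy bottle, and the other two are standing. I'll lift it, level the tool and roll the wrist in steps.

```bash
python3 - <<'E'
from h import *
x,y,w=BT["R"]
P,q=pose([x,y,.063],w,TILT)
movel(P+[0,0,.25],v=.15)
Q,qq=pose([.54,-.08,.40],5,5)
s=inverse_kinematics(Q,qq);print(get_joint_pos().round(2),s)
move_pose(Q,qq)
print(get_time(),get_grip_width(),ft(6).round(2),get_joint_pos().round(2))
snap("wrist","t0");snap("side","t0s")
E
```

```text
[-0.86  0.13  2.2   1.65  0.51 -0.5 ] [-0.43985506  0.11972562  2.43233767  2.49737708  0.98709355 -1.22900528]
24.0667 0.6381255520536923 [ 0.53 -0.76 -4.4  -0.09  1.07 -0.  ] [-0.44  0.12  2.43  2.5   0.99 -1.23]
```

View pics/t0.png

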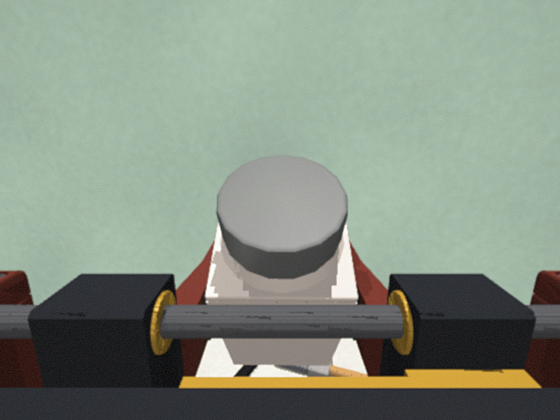

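View pics/t0s.png

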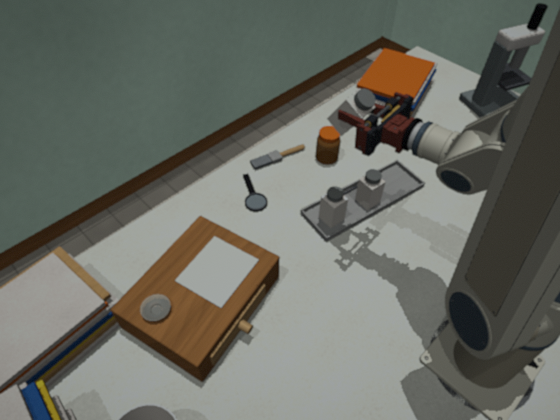

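The cap is still at (282,205) in the wrist image, so there is no slip, and L and M stand upright in the tray. Rolling now.

```bash
python3 - <<'E'
from h import *
s=np.array(get_joint_pos());q0=s[5]
for k,d in enumerate(np.radians([30,60,90,115,140,160,172])):
    s[5]=q0+d;movej(list(s))
    print(round(d,2),get_time(),get_grip_width())
    if k==2: snap("wrist","t1")
wait(.6)
snap("wrist","t2");snap("scene","t2s")
print(get_time(),get_grip_width())
E
python3 -c "
import cv2,numpy as np
cv2.imwrite('pics/t12.png',cv2.resize(np.hstack([cv2.imread('pics/t1.png'),cv2.imread('pics/t2.png')]),(800,300)))"
```

```text
0.52 24.8333 0.6379549267546822
1.05 25.4 0.6368913710483647
1.57 25.9667 0.634439893095992
2.01 26.5167 0.6360124979033771
2.44 27.0167 0.6352882278066029
2.79 27.4417 0.6389455493280111
3.0 27.7583 0.6350068959352023
28.4583 0.6416347635311976
```

View pics/t12.png

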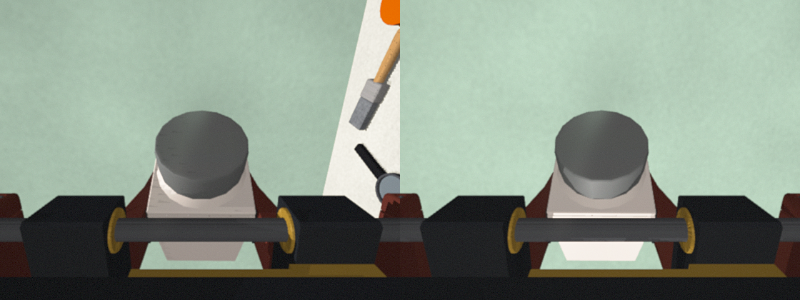

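View pics/t2s.png

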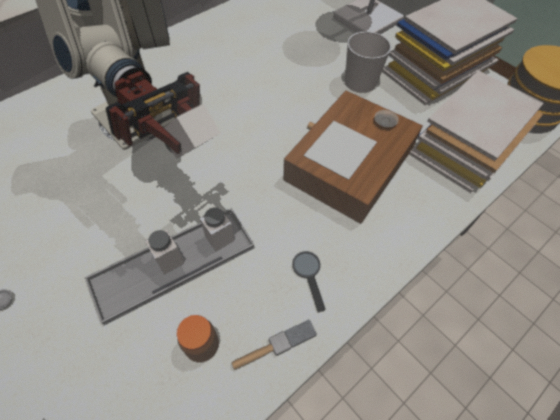

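The bottle is inverted and its cap is at the same place in the wrist image, so no slip. L and M still stand. Rolling back and moving above the pane.

```bash
python3 - <<'E'
from h import *
s=np.array(get_joint_pos());q0=s[5]
for d in np.radians([30,60,90,120,150,172]):
    s[5]=q0-d;movej(list(s))
print(get_time(),get_grip_width())
snap("wrist","u0")
for yaw in (15,):
    P,q=pose([.5845,.3287,.160],yaw,TILT)
    print(inverse_kinematics(P,q),inverse_kinematics(P+[0,0,.12],q))
mid,qm=pose([.56,.12,.36],10,20)
move_pose(mid,qm)
move_pose(P+[0,0,.12],q)
print(get_time(),get_grip_width(),get_tcp_pos()-P)
snap("wrist","u1");snap("scene","u1s");snap("side","u1d")
E
python3 -c "
import cv2,numpy as np
cv2.imwrite('pics/u01.png',cv2.resize(np.hstack([cv2.imread('pics/u0.png'),cv2.imread('pics/u1.png')]),(800,300)))
cv2.imwrite('pics/u01s.png',cv2.resize(np.hstack([cv2.imread('pics/u1s.png'),cv2.imread('pics/u1d.png')]),(800,300)))"
```

```text
31.75 0.6362852934680098
[ 0.6188185   0.54547088  2.1238572   3.73704323  0.53566131 -1.88754387] [ 0.6188185   0.29698183  2.08202048  4.20617133  0.33347869 -2.40022174]
33.5833 0.6417296338958786 [ 0.00056967 -0.00204421  0.11973676]
```

View pics/u01.png

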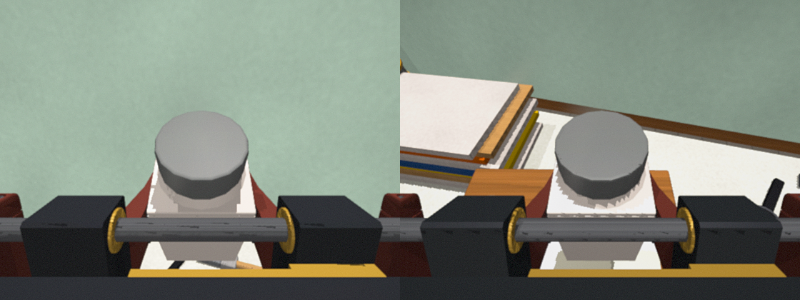

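View pics/u01s.png

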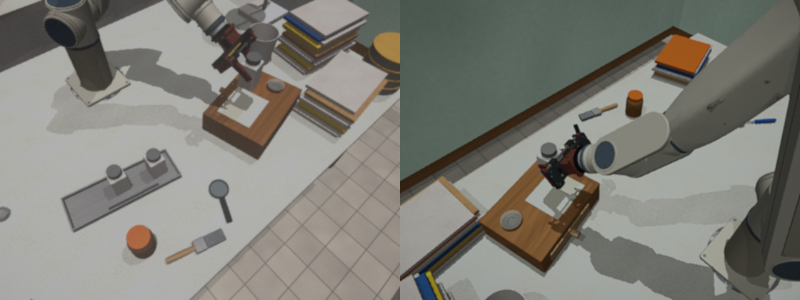

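The cap has not moved in the grip (still about (283,207)), and the bottle hangs above the pane. Lowering with a force stop.

```bash
python3 - <<'E'
from h import *
P,q=pose([.5845,.3287,.160],15,TILT)
movel(P+[0,0,.012],v=.12);wait(.2)
f0=ft(8)
print(movel(P-[0,0,.004],v=.02,until_force=2.5),(get_tcp_pos()-P).round(4),(ft(6)-f0).round(2),get_time())
snap("wrist","v0")
E
```

```text
True [0.     0.0001 0.    ] [ 0.44  0.43  7.94  0.24 -1.04 -0.01] 35.8167
```

View pics/v0.png

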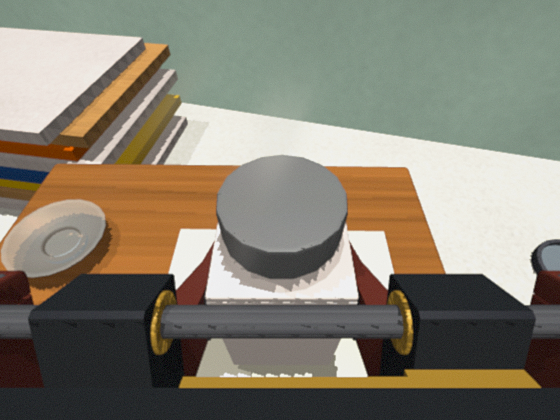

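Contact came exactly at the expected height, with white pane visible on both sides of the foot. Releasing and backing off.

```bash
python3 - <<'E'
from h import *
P,q=pose([.5845,.3287,.160],15,TILT)
command_gripper(1.0)
print(get_grip_width())
movel(P+[0,0,.13],v=.12)
_,z=ori(15,TILT)
try: movel(P+[0,0,.16]-.06*z,v=.15)
except MotionError as e: print(e)
wait(.3);print(get_time(),get_tcp_pos())
snap("scene","e1");snap("side","e2");snap("wrist","e3")
E
python3 -c "
import cv2,numpy as np
s=cv2.imread('pics/e1.png');d=cv2.imread('pics/e2.png')
cv2.imwrite('pics/e12.png',np.hstack([cv2.resize(s[70:290,80:430],(400,251)),cv2.resize(d[140:380,100:450],(400,274))[:251]]))"
```

```text
0.9996238687468337
the arm cannot follow that straight line within its joint ranges
38.0917 [0.59943376 0.33266721 0.27855442]
```

View pics/e12.png

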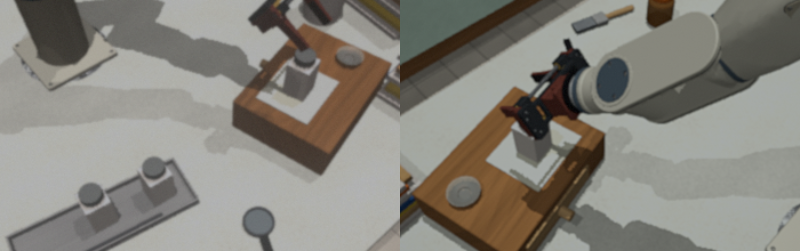

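View pics/e3.png

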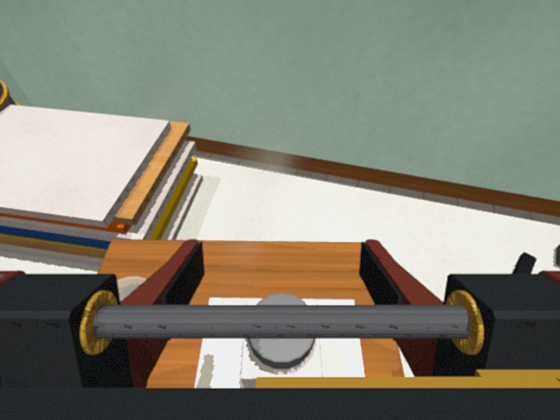

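View pics/e2.png

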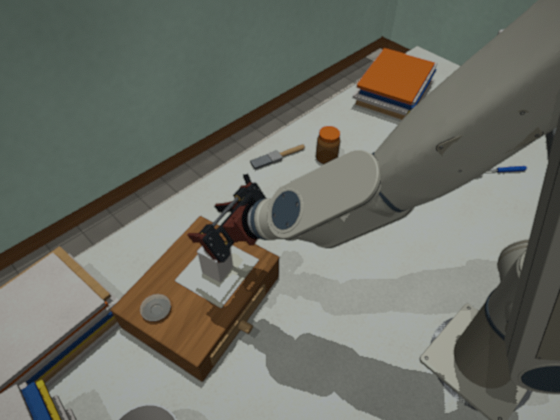

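```bash
python3 - <<'E'
from h import *
i=camera_info("scene");p=onz(i,(347,118),.216)
d=p[:2]-[.5843,.3287];c,s=np.cos(.262),np.sin(.262)
print(p,"pane frame",c*d[0]+s*d[1],-s*d[0]+c*d[1])
print([onz(i,u,.121).round(3) for u in ((80+91*.875,70+191*.876),(80+154*.875,70+166*.876))])
print(get_time());job_done()
E
```

```text
[0.58505449 0.32667707 0.216     ] pane frame 0.0002047811133884793 -0.002149313678140947
[array([ 0.514, -0.199,  0.121]), array([ 0.548, -0.068,  0.121])]
38.2417
the job is handed in; nothing more can be done
```

I found the heaviest bottle, turned it upside down, stood it upright on the glass pane and handed the job in at 38 s. `job_done()` gives no verdict, so the result rests on my own checks.

**Weighing:** I lifted each bottle about 20 mm and read the wrist force. The one at the -y end of the tray is clearly the heaviest:

| Bottle position | Weight |
|---|---|
| Middle | 1.60 N |
| +y end | 2.03 N |
| -y end | 4.38 N |

The two light bottles went back where they came from.

**Turning:** I rolled the heavy bottle about 172° in the air, held it there for more than 0.6 s, then rolled it back. The cap stayed in the same place in the wrist picture throughout, so it did not slip in the grip.

**Placing:** It touched the pane at exactly the expected height.

**Last checks:**
- **Heavy bottle:** it stands upright, about 0 mm in x and -2 mm in y from the pane's centre.
- **Light bottles:** both stand upright in the tray, within about 4 mm of where they started.
- **Fingers:** they are open and clear above the cap.
- **Dish, seed jar, lens and probe:** they look unmoved in the pictures; I did not measure them.

One backing-off move after the release was refused as out of reach. The gripper was already clear, so I left it there.

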